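# Pop the snug cap off the round feed pot

### The arm

A 6-joint arm with a two-finger parallel gripper is mounted at the origin on the work surface. World frame = base frame: x ahead of the robot, y to its left, z up, the work surface at z = 0. Lengths are in m, angles in rad, forces in N, time in s.
With the tool pointing down it reaches from about 0.325 to 0.9 m from the base axis. Payload 6.1 kg.
Tool frame: the origin (TCP) lies midway between the tips of the shut fingers; the grasp point (between the pads) lies 19 mm behind it; z points along the fingers, y is the line along which they close (so a half turn about z gives the same grasp; the last joint's range is limited). The gripper opens to 85 mm and grips with 20 to 120 N. Pads are 22 mm wide; open, the fingers measure 114 mm over their backs; the gripper's body (76 mm by 85 mm) begins 54 mm behind the grasp point. The pads swing forward as they close: fully open they stand 13 mm farther back than shut.
Start: joints at [1.211, 0.22, 1.526, -0, 1.395, -0.126], TCP at [0.145, 0.608, 0.195] pointing down, gripper open.
Joint ranges: [-2.98, 2.98], [-0.91, 2.08], [0.09, 2.57], [-1.24, 4.39], [0.2, 2.65], [-2.68, 2.68]. Speed limits (rad/s): [2.57, 2.57, 3.01, 3.14, 3.14, 3.14].

### API

Orientations are given as a rotation vector (axis times angle).
In Python, from station import sensors, vision, ticket gives the robot as it stands.
- The arm moves only by the tool send_rows, never from a script. Its argument "motion" is a list of rows, each a list of 2 entries, a list of its own where there are three numbers: the shift along the world's x, y, z in m, then the turn about the world's z in degrees. In form: [[[tx, ty, tz], twist], ...]. A call has 1 to 20 rows; each row shifts and turns the commanded pose from where the row before left it; what a row does not reach is not made up. A row lasts 1/8 s, in which the tool goes at most 62.5 mm and 10.7 degrees, less where a joint would pass 70% of its speed; a pose out of reach is approached as far as the arm can. A call with a gripper value outside its range is refused whole. "grip" is the closure, from 0 (fully open) to 1 (shut), set as the call begins (left out, the last holds). The fingers move at their own pace and stop on an object; "grip_force" is the grip in N (left out, the last holds). Time passes only in rows, so rows that do not move let the fingers close. It gives the time, the measured TCP pose, the force, the opening and the grip force at its end, in the units of the state.
- sensors.state(): the state, without advancing time (a new reading comes with each control period).
- vision.capture(name): name is "scene" or "top"; returns the picture (480x640x3 uint8, blue, green, red); there is no depth.
- vision.camera_params(name): a dict with "fx", "fy", "cx", "cy" (pixels), "distortion" ([k1, k2, p1, p2, k3] as OpenCV has them; the pictures are not rectified), "camera_from_world" (4x4, takes a point from world to camera coordinates). Camera axes: x right, y down, z forward; pixel columns grow to the right and rows downward; lengths in m; the calibration is good to about 2 mm. A picture is of the moment at which its call begins. camera_params takes no time and is no camera call.
- ticket.hand_in(): hands the job in; it is judged then, once.
The state is a dict: "time": time; "joint_pos": joint angles; "qd": joint speeds; "tau": joint torques, N m; "ee_pos": TCP position; "tool_rot": TCP orientation; "wrist_force": force on the tool from outside, world axes, zero at the start; "ft_torque": the same for the moment, N m; "finger_gap": finger opening in m; "grip_force": force on a finger pad.
Only numpy, scipy, OpenCV 4.12 (cv2) and the standard library are available. Lean on these libraries where they do the work, as an engineer would, in place of code of your own. Each camera call takes 0.05 s, during which the arm holds its last target. There are 200 camera calls.

### The job

Pick up the cap puller by its wooden grip, slide its fork under the snug wooden cap of the round enamel pot and pull straight up until the cap pops off its neck. Then stand the puller upright in the middle of the cork mat with the cap still sitting on its fork, and let go. Do not touch the caps with the fingers, and leave the cap of the square pot on.

Things in the scene. Friction and masses are not known exactly. Their poses are not given: they have to be found in the camera images.
- puller_grip (a point): Centre of the upright wooden grip on top of the loose C-shaped steel cap puller (0.2 kg), which stands on its flat fork. Grip 34 mm along x, 14 mm thick along y (close the fingers on this), 50 mm high; its centre is 88 mm above the puller's underside. Below it a flat steel arm, top 63 mm and underside 58 mm above the puller's underside. z up; x points out of the fork's open end.
- fork (a point): Middle of the puller's fork, on its upper face, straight below the grip's centre: a cap on the fork belongs here. Axes as the grip's. Fork 5 mm thick, 62 mm wide; slot 34 mm wide, open towards +x: prong tips 40 mm ahead, closed slot end 22 mm behind. The upright back plate's face is 42 mm behind; the arm overhead is 53 mm above.
- round_cap: The cap to pull: round wooden mushroom cap, 60 mm across, 26 mm high, 45 g, snug on the neck of the ROUND white enamel pot (fixed, 100 mm across, 50 mm high). Origin: centre of its flat underside, 24 mm above the pot's top; z up. Upright neck 19 mm thick (28 mm in its lowest 4 mm), 20 mm into the cap. Friction holds it with 3 to 8 N for 12 mm; free after 20 mm. Fork may enter from any side.
- square_cap: The same cap on the same neck, but on the SQUARE white enamel pot (fixed, 96 mm square, 50 mm high). Must stay on. Origin: centre of its flat underside; z up.
- mat_top (a point): Centre of the upper face of the square cork mat, 160 x 160 mm, 4 mm thick, fixed flat on the table; z up, sides along x and y.
Mind the look-alikes: they are no part of the job. Leave any green look-alike of the part that bears puller_grip alone.

How it is judged:
By the outcome, as a careful person would: the job done as asked, in the order asked, and still so for the second after the job is handed in, with the robot touching nothing.
It also fails if it takes over 58 s, if anything falls off the work surface, if the arm or the gripper's body presses on something with over 40 N, if the wrist force passes 120 N, or if a joint passes its speed limit or range.

## Working session

There is one attempt and no reset: what is moved stays moved. The work goes in short steps, Python scripts to look and compute and a tool call to move; the robot and the scene stay as the last step left them, time stands still between calls to the robot, and variables do not carry over. Pictures are saved under pics/ and viewed, at most 10 in all, crops included, and the job is handed in when it is done.

Besides the shell and the picture viewer there is one more tool, called after "Emit:" as name(argument=value, ...), one argument or row to a line, values as JSON. send_rows: Moves the arm, as the interface text tells. Its arguments: {"type":"object","properties":{"motion":{"type":"array"},"grip":{"type":"number"},"grip_force":{"type":"number"}},"required":["motion"]}

```bash
mkdir -p pics
python3 - <<'E'
from station import sensors, vision
import cv2,numpy as np
for n in("scene","top"):
    im=vision.capture(n); cv2.imwrite(f"pics/{n}0.png",im)
    p=vision.camera_params(n); print(n,p["fx"],p["cx"],p["cy"],np.round(p["distortion"],3)); M=np.array(p["camera_from_world"]); print((-M[:3,:3].T@M[:3,3]).round(3), M[2,:3].round(2))
print(sensors.state())
E
```

```text
scene 544.7272983943639 315.9957863327335 242.1105699898757 [-0.035  0.     0.     0.     0.   ]
[ 1.119 -0.271  0.6  ] [-0.7   0.33 -0.63]
top 542.8832134295798 328.19988492192977 238.4224758399943 [0.016 0.    0.    0.    0.   ]
[0.336 0.006 1.111] [ 0.17 -0.02 -0.99]
{'time': 0.1, 'joint_pos': array([ 1.21091447e+00,  2.21134661e-01,  1.52751976e+00, -2.69774897e-05,
        1.39471006e+00, -1.26101779e-01]), 'qd': array([ 1.41570561e-04, -4.14982952e-03, -1.40689931e-03, -2.39405521e-05,
        5.07254924e-04,  1.26718732e-03]), 'tau': array([ 9.97581810e-04, -4.98233664e+01, -3.90551734e+01, -2.41236030e-04,
        5.53053207e-03, -5.94146300e-06]), 'ee_pos': array([0.14457891, 0.60740828, 0.1939043 ]), 'tool_rot': array([-3.66330968e-01, -3.11975675e+00,  2.71110700e-03]), 'wrist_force': array([-0.70345508,  0.58421713, -0.06373043]), 'ft_torque': array([-0.01016305, -0.07855885, -0.00367296]), 'grip_force': 0.0, 'finger_gap': 0.08506440288021179}
```

View pics/scene0.png

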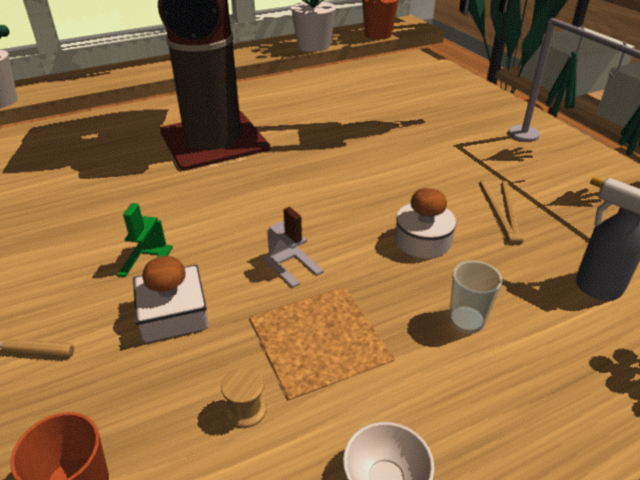

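View pics/top0.png

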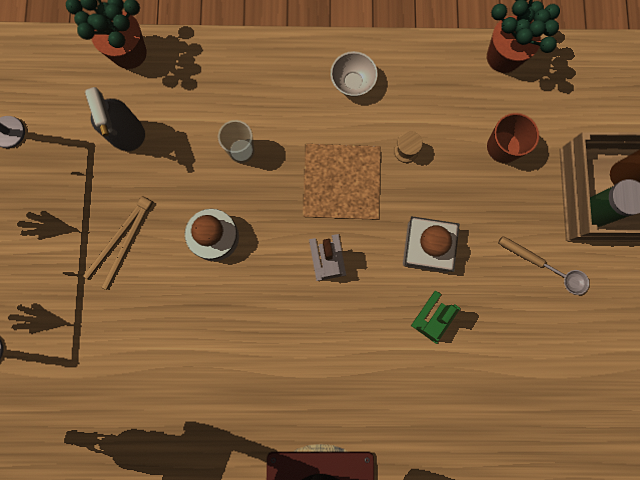

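Candidates for the puller: grey with a wooden grip (scene 290,240; top 326,256), and all-green (scene 145,235; top 436,316). The grey one fits because it is steel with a brown grip. For the pots, the round one is at top (210,232) and the square one at top (432,243). I'll confirm with an enlarged crop.

```bash
cat > h.py <<'E'
import cv2,numpy as np
from station import sensors, vision
def cam(n):
    p=vision.camera_params(n); K=np.array([[p["fx"],0,p["cx"]],[0,p["fy"],p["cy"]],[0,0,1]])
    return K,np.array(p["distortion"]),np.array(p["camera_from_world"])
def ray(n,uv):
    K,d,M=cam(n); q=cv2.undistortPoints(np.array(uv,float).reshape(-1,1,2),K,d).reshape(-1,2)
    D=np.c_[q,np.ones(len(q))]@M[:3,:3]; return -M[:3,:3].T@M[:3,3],D
def plane(n,uv,z):
    c,D=ray(n,uv); return c+D*((z-c[2])/D[:,2])[:,None]
def tri(uvs,uvt):
    K1,d1,M1=cam("scene");K2,d2,M2=cam("top")
    f=lambda u,K,d:cv2.undistortPoints(np.array(u,float).reshape(-1,1,2),K,d).reshape(-1,2).T
    X=cv2.triangulatePoints(M1[:3],M2[:3],f(uvs,K1,d1),f(uvt,K2,d2)); return (X[:3]/X[3]).T
def proj(n,P):
    K,d,M=cam(n); return cv2.projectPoints(np.array(P,float),cv2.Rodrigues(M[:3,:3])[0],M[:3,3],K,d)[0].reshape(-1,2)
E
python3 - <<'E'
from h import *
s=cv2.imread("pics/scene0.png");t=cv2.imread("pics/top0.png")
a=cv2.resize(s[195:295,250:340],None,fx=4.4,fy=6*.733,interpolation=2)
b=cv2.resize(t[220:295,295:365],None,fx=5,fy=5,interpolation=2)
h=max(a.shape[0],b.shape[0]);o=np.zeros((h,a.shape[1]+b.shape[1],3),np.uint8);o[:a.shape[0],:a.shape[1]]=a;o[:b.shape[0],a.shape[1]:]=b
cv2.imwrite("pics/c1.png",o);print(o.shape,a.shape)
def blobs(im,box,lo,hi,sp=cv2.COLOR_BGR2HSV):
    x0,y0,x1,y1=box;m=cv2.inRange(cv2.cvtColor(im[y0:y1,x0:x1],sp),lo,hi)
    m=cv2.morphologyEx(m,cv2.MORPH_OPEN,np.ones((2,2)));c=max(cv2.findContours(m,0,1)[0],key=cv2.contourArea)
    return c.reshape(-1,2)+[x0,y0]
def cen(c): return cv2.minAreaRect(c.astype(np.float32))
wood=((0,90,20),(13,255,190))
for n,bs,bt in(("round",(405,180,455,222),(185,208,230,255)),("square",(138,250,192,295),(412,220,460,262)),("grip",(275,200,310,245),(315,232,340,262))):
    r1=cen(blobs(s,bs,*wood));r2=cen(blobs(t,bt,*wood));print(n,r1,r2,tri([r1[0]],[r2[0]]).round(4))
# mat
c=blobs(t,(295,135,390,225),(5,110,60),(22,255,255));r=cen(c);print("mat",r,plane("top",cv2.boxPoints(r),.004).round(4),plane("top",[r[0]],.004))
# round pot rim white
for nm,bx in(("rp",(180,200,242,262)),("sp",(400,210,465,275))):
    c=blobs(t,bx,(0,0,150),(180,60,255));r=cen(c);e=cv2.minEnclosingCircle(c);print(nm,r,e,plane("top",[e[0]],.05),plane("top",[r[0]],.05))
E
```

```text
(440, 746, 3) (440, 396, 3)
round ((429.8154602050781, 202.9769287109375), (34.853759765625, 27.03957176208496), 7.125016689300537) ((207.7000274658203, 231.1000213623047), (30.857736587524414, 29.96331024169922), 26.56505012512207) [[0.5225 0.2211 0.0788]]
square ((164.5, 275.0), (34.0, 41.0), 90.0) ((437.0, 242.0), (30.0, 30.0), 90.0) [[ 0.5037 -0.2214  0.0777]]
grip ((294.1206970214844, 225.44830322265625), (33.79951477050781, 15.280369758605957), 85.2363510131836) ((328.5000305175781, 250.0), (20.592195510864258, 8.04076099395752), 78.69007110595703) [[ 0.4861 -0.0111  0.0844]]
mat ((341.9999694824219, 179.49996948242188), (93.99998474121094, 88.99998474121094), -0.0) [[ 0.5513  0.0555  0.004 ]
 [ 0.7446  0.058   0.004 ]
 [ 0.7466 -0.1428  0.004 ]
 [ 0.5527 -0.14    0.004 ]] [[ 0.64747896 -0.04219408  0.004     ]]
rp ((208.17672729492188, 233.8124542236328), (44.23555374145508, 49.06432342529297), 11.689369201660156) ((211.0901641845703, 234.4398956298828), 25.411352157592773) [[0.5201417  0.21865101 0.05      ]] [[0.52136105 0.224425   0.05      ]]
sp ((432.58740234375, 244.34498596191406), (45.1339111328125, 45.199989318847656), 7.594643592834473) ((433.0, 244.5), 31.004131317138672) [[ 0.5028235  -0.22078989  0.05      ]] [[ 0.50312961 -0.21997794  0.05      ]]
```

View pics/c1.png

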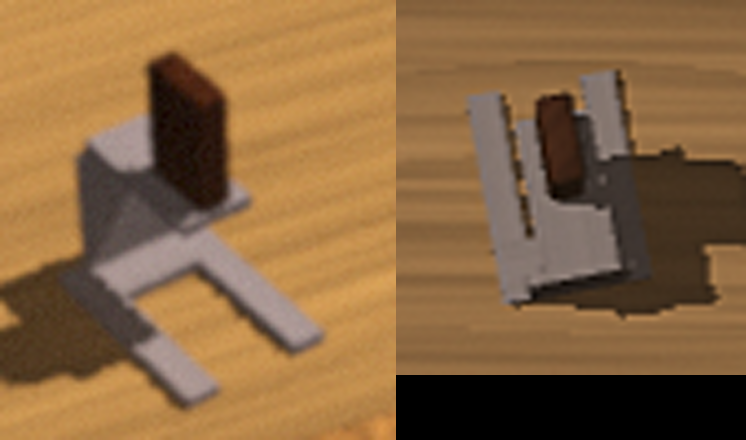

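The crop shows the steel puller with its wooden grip. Its fork opens up-image in the top view, which is world +x with a slight turn towards +y. The prong tips are at top (313,239) and (336,235). Next I'll refine the numbers.

Run:
```python
from h import *
s=cv2.imread("pics/scene0.png");t=cv2.imread("pics/top0.png")
T=plane("top",[(309.8,239),(316.8,239),(332.4,235.4),(339.4,234),(316.8,280)],.005);S=plane("scene",[(292.5,287),(299.3,283),(316.4,274.5),(323.4,271.1)],.005)
print(T.round(4),S.round(4))
for n,P in(("top",T),("scene",S)):
    d=P[3]-P[0];print(n,np.linalg.norm(d[:2]),"yaw",np.degrees(np.arctan2(d[0],-d[1])) , np.degrees(np.arctan2(-d[0],d[1])),P[:4].mean(0))
a=T[0]-T[4];print("edge yaw",np.degrees(np.arctan2(a[1],a[0])))
# grip top face corners (z .113)
g=np.array([(537,97),(572,95),(582,192),(548,197)])
# mat corners
print("mat top",plane("top",[(304,144.5),(380,145),(380,219),(304,218)],.004).round(4).tolist())
print("mat scene",plane("scene",[(250,325),(343,291),(392,357),(293,391)],.004).round(4).tolist())
def edges(nm,im,box,lo,hi):
    x0,y0,x1,y1=box;m=cv2.inRange(cv2.cvtColor(im[y0:y1,x0:x1],cv2.COLOR_BGR2HSV),lo,hi)
    c=np.vstack([k for k in cv2.findContours(m,0,1)[0] if cv2.contourArea(k)>40]).reshape(-1,2)+[x0,y0];return cv2.convexHull(c.astype(np.int32)).reshape(-1,2)
for nm,bt,bs in(("round",(180,205,242,262),(393,200,460,258)),):
  for n,im,b in(("top",t,bt),("scene",s,bs)):
    c=edges(nm,im,b,(0,0,95),(180,75,255));e=cv2.fitEllipse(c.astype(np.float32));print(n,e,cv2.boundingRect(c),plane(n,[e[0]],.05))
for n,im,b in(("top",t,(185,208,230,255)),("scene",s,(405,180,455,222)),("top",t,(412,220,460,262)),("scene",s,(138,250,192,295))):
    c=edges("",im,b,(0,90,20),(13,255,190));e=cv2.fitEllipse(c.astype(np.float32));print(n,e,cv2.boundingRect(c))
    print(*[plane(n,[e[0]],z).round(4) for z in(.08,.087)])
gt=plane("top",[((537+572+582+548)/4/5+295-396/5,220+(97+95+192+197)/4/5)],.113);print("griptop",gt)
g=np.array([(537,97),(572,95),(582,192),(548,197)],float);g=(g-[396,0])/5+[295,220];print(plane("top",g,.113).round(4))
print("scene grip top",plane("scene",[(250+188/4.4,195+76/4.4)],.113))
o=np.vstack([cv2.resize(s[170:265,380:470],None,fx=4,fy=4),]);p=cv2.resize(t[195:275,170:255],None,fx=4.5,fy=4.75)
cv2.imwrite("pics/c2.png",np.hstack([o,p[:380]]))
```

```text
[[ 0.5198  0.0245  0.005 ]
 [ 0.5199  0.01    0.005 ]
 [ 0.5276 -0.0222  0.005 ]
 [ 0.5307 -0.0367  0.005 ]
 [ 0.4351  0.0094  0.005 ]] [[ 0.5361 -0.0368  0.005 ]
 [ 0.5324 -0.0233  0.005 ]
 [ 0.5262  0.0099  0.005 ]
 [ 0.5238  0.0238  0.005 ]]
top 0.062107720040214136 yaw 10.101278543749444 -169.89872145625057 [ 0.52448433 -0.00611105  0.005     ]
scene 0.06181172554963016 yaw -168.53679085678445 11.46320914321557 [ 0.52963973 -0.00660883  0.005     ]
edge yaw 10.076731874879252
mat top [[0.7236, 0.0386, 0.004], [0.7241, -0.1233, 0.004], [0.5632, -0.1214, 0.004], [0.5641, 0.0369, 0.004]]
mat scene [[0.5818, -0.1253, 0.004], [0.5783, 0.0312, 0.004], [0.7242, 0.0308, 0.004], [0.7156, -0.1152, 0.004]]
top ((209.8931121826172, 233.20095825195312), (49.15414047241211, 51.19043731689453), 65.33021545410156) (185, 209, 50, 50) [[0.52261059 0.22110076 0.05      ]]
scene ((425.0270690917969, 228.1761932373047), (57.36159133911133, 62.76593017578125), 102.82608032226562) (397, 204, 59, 54) [[0.54735613 0.20054946 0.05      ]]
top ((206.7012481689453, 230.12234497070312), (30.432750701904297, 
[... 153 characters left out ...]
(28.322187423706055, 35.492408752441406), 95.69693756103516) (411, 188, 36, 29)
[[0.5212 0.2212 0.08  ]] [[0.5292 0.2145 0.087 ]]
top ((435.84283447265625, 240.6195526123047), (30.49260902404785, 31.30729103088379), 96.42373657226562) (420, 226, 32, 31)
[[ 0.5057 -0.2201  0.08  ]] [[ 0.5046 -0.2186  0.087 ]]
scene ((163.36056518554688, 273.8290100097656), (34.49876022338867, 43.20199203491211), 74.74079895019531) (143, 257, 42, 35)
[[ 0.5037 -0.2214  0.08  ]] [[ 0.512 -0.222  0.087]]
griptop [[ 0.48308737 -0.01088075  0.113     ]]
[[ 0.5012 -0.0023  0.113 ]
 [ 0.5021 -0.0154  0.113 ]
 [ 0.4656 -0.0192  0.113 ]
 [ 0.4637 -0.0066  0.113 ]]
scene grip top [[ 0.49019533 -0.01230574  0.113     ]]
```

View pics/c2.png

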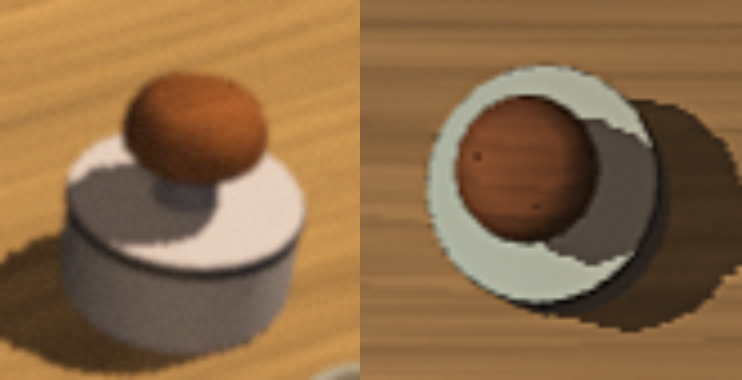

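Top and scene differ by about 5 mm in x throughout, so I'm averaging the two. Puller grip ≈ (.487, -.0125) with yaw 10.5°, round cap ≈ (.525, .219), mat ≈ (.647, -.043). Sizes check: the fork measures 62 mm wide and the mat about 160 mm. Moving above the grip.

Emit:
send_rows(
  motion=[
    [[0.0214,-0.0388,0],1.5],
    [[0.0214,-0.0388,0],1.5],
    [[0.0214,-0.0388,0],1.5],
    [[0.0214,-0.0388,0],1.5],
    [[0.0214,-0.0388,0],1.5],
    [[0.0214,-0.0388,0],1.5],
    [[0.0214,-0.0388,0],1.5],
    [[0.0214,-0.0388,0],1.5],
    [[0.0214,-0.0388,0],1.5],
    [[0.0214,-0.0388,0],1.5],
    [[0.0214,-0.0388,0],1.5],
    [[0.0214,-0.0388,0],1.5],
    [[0.0214,-0.0388,0],1.5],
    [[0.0214,-0.0388,0],1.5],
    [[0.0214,-0.0388,0],1.5],
    [[0.0214,-0.0388,0],1.5],
    [[0,0,0],0],
    [[0,0,0],0],
  ],
  grip=0,
  grip_force=60,
)

```text
time: 2.35
ee_pos: [0.4866, -0.0125, 0.1944]
tool_rot: [0.289, -3.127, -0.001]
wrist_force: [0.4, 0.7, -0.1]
finger_gap: 0.0853
grip_force: 0.0
```

Emit:
send_rows(
  motion=[
    [[0,0,-0.02],0],
    [[0,0,-0.02],0],
    [[0,0,-0.02],0],
    [[0,0,-0.02],0],
    [[0,0,-0.02],0],
    [[0,0,-0.014],0],
    [[0,0,-0.01],0],
    [[0,0,0],0],
    [[0,0,0],0],
  ],
)

```text
time: 3.48
ee_pos: [0.4877, -0.0128, 0.0716]
tool_rot: [-0.29, 3.127, -0.0]
wrist_force: [0.5, -0.6, 0.5]
finger_gap: 0.0855
grip_force: 0.0
```

Run:
```python
from h import *
s=vision.capture("scene");t=vision.capture("top")
st=sensors.state();print(st["ee_pos"],st["wrist_force"])
a=cv2.resize(s[160:300,230:350],None,fx=3.2,fy=3.2,interpolation=2);b=cv2.resize(t[195:300,270:390],None,fx=3.4,fy=3.4,interpolation=2)
o=np.zeros((448,792,3),np.uint8);o[:448,:384]=a;o[:357,384:]=b;cv2.imwrite("pics/c3.png",o)
```

```text
[ 0.48786848 -0.01293489  0.0716737 ] [ 0.02162716 -0.75179772  0.48212646]
```

View pics/c3.png

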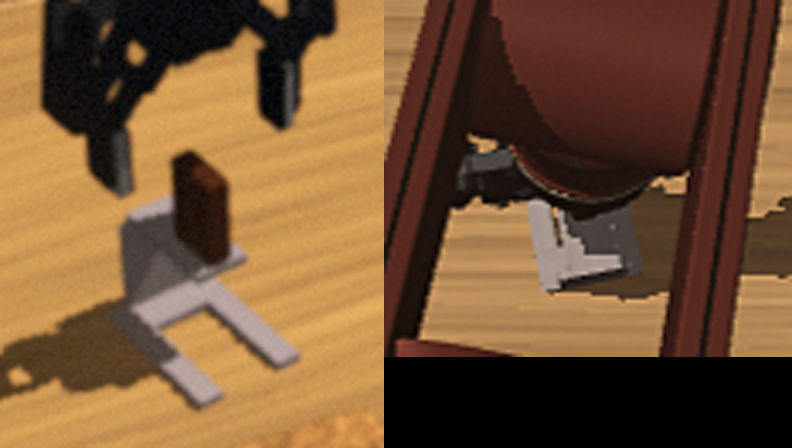

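The fingers straddle the grip: left tip at (128,195) and right tip at (285,128) in the crop. They look high against the grip, so I'll check by projection.

Run:
```python
from h import *
p=np.array([.4878,-.0129,0]);d=np.array([np.cos(np.radians(100.5)),np.sin(np.radians(100.5)),0])*.0425
for z in(.0716,.085,.1,.113):
    print(z,proj("scene",[p+d+[0,0,z],p-d+[0,0,z],p+[0,0,z]]).round(1).tolist())
print("seen L",230+128/3.2,160+195/3.2,"R",230+285/3.2,160+128/3.2)
print("grip top centre scene seen",230+200/3.2,160+165/3.2,"grip base",230+213/3.2,160+255/3.2)
```

```text
0.0716 [[314.4, 223.2], [269.9, 242.9], [292.6, 232.9]]
0.085 [[314.3, 216.5], [269.4, 236.1], [292.4, 226.1]]
0.1 [[314.2, 208.9], [268.8, 228.3], [292.0, 218.4]]
0.113 [[314.1, 202.1], [268.3, 221.4], [291.7, 211.6]]
seen L 270.0 220.9375 R 319.0625 200.0
grip top centre scene seen 292.5 211.5625 grip base 296.5625 239.6875
```

The tips look about 25 mm higher than expected. I'll half-close, still clear of the grip, and look again.

Emit:
send_rows(
  motion=[
    [[0,0,0],0],
    [[0,0,0],0],
    [[0,0,0],0],
    [[0,0,0],0],
    [[0,0,0],0],
    [[0,0,0],0],
  ],
  grip=0.6,
)

```text
time: 4.32
ee_pos: [0.4872, -0.0128, 0.0709]
tool_rot: [0.29, -3.128, 0.0]
wrist_force: [0.9, 0.1, 0.4]
finger_gap: 0.0341
grip_force: 0.0
```

Run:
```python
from h import *
s=vision.capture("scene");t=vision.capture("top")
st=sensors.state();print(st["ee_pos"],st["finger_gap"],st["wrist_force"])
p=np.array(st["ee_pos"]);g=st["finger_gap"]/2
d=np.array([np.cos(np.radians(100.5)),np.sin(np.radians(100.5)),0])*g;x=np.array([np.cos(np.radians(10.5)),np.sin(np.radians(10.5)),0])*.011
o=cv2.resize(s[140:290,220:360],None,fx=4,fy=4,interpolation=2)
for c,z in(((0,255,255),0),((0,255,0),.006)):
  for q in proj("scene",[p+d+x+[0,0,z],p+d-x+[0,0,z],p-d+x+[0,0,z],p-d-x+[0,0,z]]):
    cv2.circle(o,tuple(((q-[220,140])*4).astype(int)),2,c,-1)
cv2.imwrite("pics/c4.png",o)
```

```text
[ 0.48720061 -0.01281089  0.07088815] 0.0341294034627078 [ 0.19053818  0.0444051  -0.38009497]
```

View pics/c4.png

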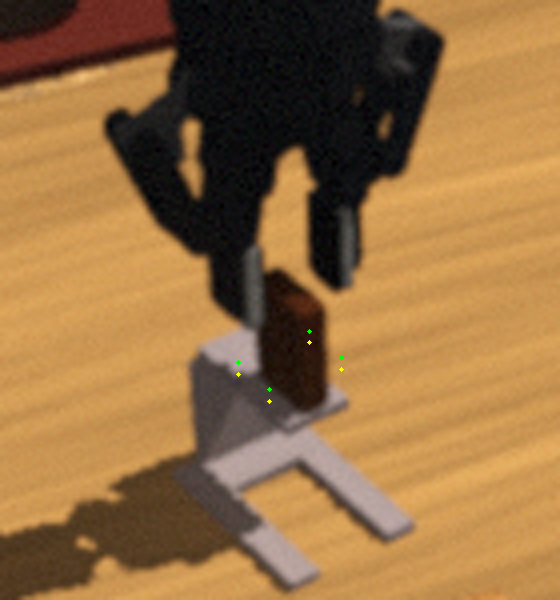

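The finger columns match the prediction, but the rows sit about 19 px high, which is roughly 35 mm in z at the same x and y. I'll narrow the gap so the fingers would meet the steel arm, then feel downward gently to settle the true tip height.

Emit:
send_rows(
  motion=[
    [[0,0,0],0],
    [[0,0,0],0],
    [[0,0,-0.003],0],
    [[0,0,-0.003],0],
    [[0,0,-0.002],0],
    [[0,0,0],0],
    [[0,0,0],0],
  ],
  grip=0.73,
)

```text
time: 5.3
ee_pos: [0.4872, -0.0128, 0.0629]
tool_rot: [-0.29, 3.128, -0.0]
wrist_force: [-1.0, -0.2, -0.6]
finger_gap: 0.0228
grip_force: 0.0
```

Emit:
send_rows(
  motion=[
    [[0,0,-0.002],0],
    [[0,0,-0.001],0],
    [[0,0,0],0],
  ],
)

```text
time: 5.68
ee_pos: [0.4871, -0.0128, 0.0598]
tool_rot: [0.29, -3.128, -0.0]
wrist_force: [-1.2, 0.9, -0.4]
finger_gap: 0.0231
grip_force: 0.0
```

Emit:
send_rows(
  motion=[
    [[0,0,-0.002],0],
    [[0,0,-0.002],0],
    [[0,0,0],0],
  ],
)

```text
time: 6.05
ee_pos: [0.487, -0.0128, 0.0556]
tool_rot: [0.29, -3.128, -0.0]
wrist_force: [-0.1, 0.7, 0.3]
finger_gap: 0.0231
grip_force: 0.0
```

Emit:
send_rows(
  motion=[
    [[0,0,-0.002],0],
    [[0,0,-0.002],0],
    [[0,0,0],0],
  ],
)

```text
time: 6.42
ee_pos: [0.487, -0.0128, 0.0516]
tool_rot: [0.29, -3.128, -0.0]
wrist_force: [0.2, -1.1, -0.2]
finger_gap: 0.023
grip_force: 0.0
```

Run:
```python
from h import *
s=vision.capture("scene");t=vision.capture("top")
st=sensors.state();print(st["ee_pos"],st["finger_gap"],st["wrist_force"])
o=cv2.resize(s[140:290,220:360],None,fx=3,fy=3,interpolation=2)
b=cv2.resize(t[195:300,270:380],None,fx=3.4,fy=3.4,interpolation=2)
w=np.zeros((450,794,3),np.uint8);w[:,:420]=o;w[:357,420:794]=b
cv2.imwrite("pics/c5.png",w)
```

```text
[ 0.48716706 -0.01282003  0.05185873] 0.022888188122461354 [-0.03487883 -0.1399611  -0.51519639]
```

View pics/c5.png

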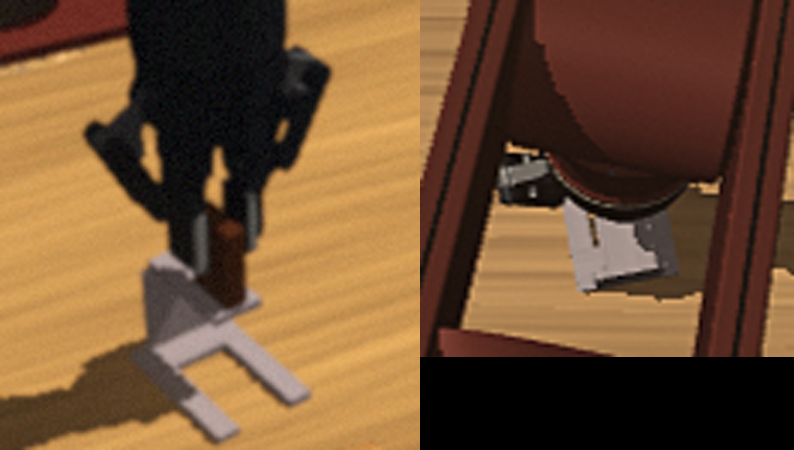

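No contact so far. The tips, at crop (205,275), now straddle about the upper half of the grip, so the true tip is roughly 35 mm above the reported z. I'll go 12 mm lower with a force check, then close.

Emit:
send_rows(
  motion=[
    [[0,0,-0.002],0],
    [[0,0,-0.002],0],
    [[0,0,-0.002],0],
    [[0,0,0],0],
  ],
)

```text
time: 7.02
ee_pos: [0.487, -0.0128, 0.0456]
tool_rot: [0.29, -3.128, -0.0]
wrist_force: [0.1, -0.1, -0.3]
finger_gap: 0.023
grip_force: 0.0
```

Emit:
send_rows(
  motion=[
    [[0,0,-0.002],0],
    [[0,0,-0.002],0],
    [[0,0,-0.002],0],
    [[0,0,0],0],
  ],
)

```text
time: 7.52
ee_pos: [0.487, -0.0128, 0.0396]
tool_rot: [0.29, -3.128, -0.0]
wrist_force: [-0.3, 0.6, -0.7]
finger_gap: 0.0231
grip_force: 0.0
```

Emit:
send_rows(
  motion=[
    [[0,0,0],0],
    [[0,0,0],0],
    [[0,0,0],0],
    [[0,0,0],0],
  ],
  grip=1,
  grip_force=60,
)

```text
time: 8.02
ee_pos: [0.4872, -0.0128, 0.0398]
tool_rot: [0.29, -3.128, -0.0]
wrist_force: [1.2, -0.5, -1.2]
finger_gap: 0.0139
grip_force: 61.1
```

Grasped: gap 13.9 mm, 61 N. Lifting 61 mm, then moving to 100 mm short of the round cap along the fork axis.

Emit:
send_rows(
  motion=[
    [[0,0,0.006],0],
    [[0,0,0.01],0],
    [[0,0,0.015],0],
    [[0,0,0.015],0],
    [[0,0,0.015],0],
    [[-0.003,0.0107,0],0],
    [[-0.006,0.0214,0],0],
    [[-0.006,0.0214,0],0],
    [[-0.006,0.0214,0],0],
    [[-0.006,0.0214,0],0],
    [[-0.006,0.0214,0],0],
    [[-0.006,0.0214,0],0],
    [[-0.006,0.0214,0],0],
    [[-0.006,0.0214,0],0],
    [[-0.006,0.0214,0],0],
    [[-0.003,0.0107,0],0],
    [[0,0,0],0],
    [[0,0,0],0],
  ],
)

```text
time: 10.28
ee_pos: [0.4272, 0.2007, 0.1008]
tool_rot: [0.29, -3.128, 0.001]
wrist_force: [-0.4, 0.1, -2.0]
finger_gap: 0.0135
grip_force: 61.1
```

Run:
```python
from h import *
s=vision.capture("scene");t=vision.capture("top");cv2.imwrite("pics/s6.png",s);cv2.imwrite("pics/t6.png",t)
st=sensors.state();print(st["ee_pos"],st["finger_gap"],st["wrist_force"],st["joint_pos"].round(2))
o=cv2.resize(s[140:270,350:480],None,fx=4,fy=4,interpolation=2)
b=cv2.resize(t[195:300,170:240],None,fx=4,fy=4,interpolation=2)
w=np.zeros((520,800,3),np.uint8);w[:,:520]=o;w[:420,520:]=b
cv2.imwrite("pics/c6.png",w)
p=np.array(st["ee_pos"]);e=np.radians(10.5);X=np.array([np.cos(e),np.sin(e),0]);Y=np.array([-np.sin(e),np.cos(e),0])
p[2]=.061
for n in("scene","top"):
  q=proj(n,[p+.04*X+a*Y+[0,0,.005] for a in(.031,.017,-.017,-.031)]);q=(q-[350,140])*4 if n=="scene" else (q-[170,195])*4+[520,0];print(n,q.round(0).tolist())
```

```text
[0.42738084 0.20060554 0.100866  ] 0.013273636792112856 [ 0.19883656  0.2724856  -2.25016828] [ 0.27 -0.06  2.01 -0.    1.19 -1.48]
scene [[264.0, 196.0], [241.0, 206.0], [184.0, 232.0], [160.0, 243.0]]
top [[632.0, 273.0], [661.0, 267.0], [731.0, 255.0], [760.0, 250.0]]
```

View pics/c6.png

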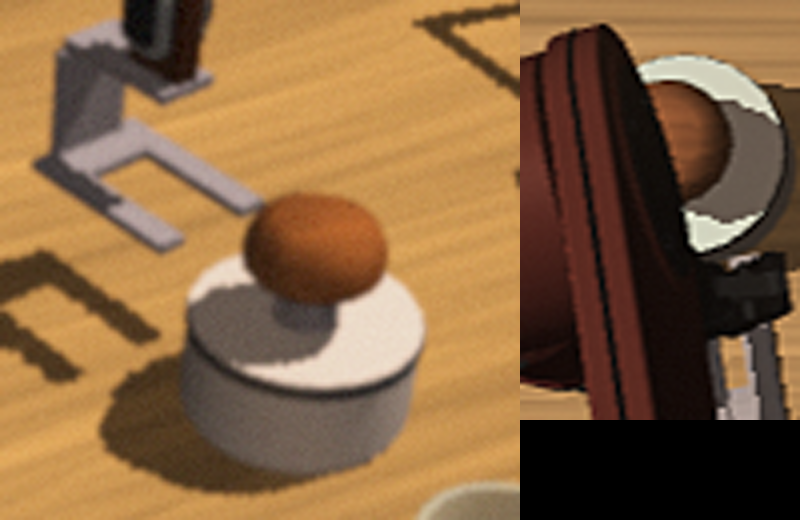

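In the scene crop the prong tips are at (253,207) and (175,246), the cap centre is at (316,247) and the pot rim centre is about (306,318). The prongs are level and point just under the cap. Now the relative correction.

Run:
```python
from h import *
f=lambda P:((proj("scene",[P])-[350,140])*4).round(0)
for c in((.525,.219),(.523,.221),(.527,.217)):
    print(c,"pottop",f([*c,.05]),"rimL/R",f([c[0]-.015,c[1]-.047,.05]),f([c[0]+.015,c[1]+.047,.05]),"mid cap",f([*c,.087]),"neck base",f([*c,.054]),"under",f([*c,.074]))
s=cv2.imread("pics/s6.png")
hsv=cv2.cvtColor(s,cv2.COLOR_BGR2HSV)
m=cv2.inRange(hsv,(0,90,20),(13,255,190))[180:222,408:455];x,y,w,h=cv2.boundingRect(m);print("cap bbox crop",(x+408-350)*4,(y+40)*4,w*4,h*4)
# silhouette prediction of cap: ring r=.03 at z .082 plus top
c=(.525,.219);a=np.linspace(0,2*np.pi,60)
P=[[c[0]+.03*np.cos(k),c[1]+.03*np.sin(k),z] for k in a for z in(.080,.088)]+[[*c,.1]];q=((proj("scene",P)-[350,140])*4);print(q.min(0),q.max(0))
P=[[c[0]+.05*np.cos(k),c[1]+.05*np.sin(k),.05] for k in a];q=((proj("scene",P)-[350,140])*4);print("rim",q.min(0),q.max(0))
```

```text
(0.525, 0.219) pottop [[306. 313.]] rimL/R [[193. 323.]] [[417. 303.]] mid cap [[317. 241.]] neck base [[307. 305.]] under [[313. 266.]]
(0.523, 0.221) pottop [[307. 309.]] rimL/R [[195. 319.]] [[418. 299.]] mid cap [[318. 237.]] neck base [[308. 301.]] under [[314. 263.]]
(0.527, 0.217) pottop [[305. 316.]] rimL/R [[192. 326.]] [[416. 306.]] mid cap [[316. 244.]] neck base [[306. 309.]] under [[312. 270.]]
cap bbox crop 244 192 144 116
[242.31919576 198.81791037] [390.40826313 296.72971894]
rim [188.05137327 245.7740224 ] [425.37723393 385.11682381]
```

The fork and pot show the same small image bias, so their relative placement is right. Sliding in.

Emit:
send_rows(
  motion=[
    [[0.0098,0.0018,0],0],
    [[0.0098,0.0018,0],0],
    [[0.0098,0.0018,0],0],
    [[0.0098,0.0018,0],0],
    [[0.0098,0.0018,0],0],
    [[0.0098,0.0018,0],0],
    [[0,0,0],0],
  ],
)

```text
time: 11.25
ee_pos: [0.4867, 0.2121, 0.1009]
tool_rot: [-0.29, 3.128, -0.0]
wrist_force: [-0.7, 0.2, -2.0]
finger_gap: 0.0136
grip_force: 61.1
```

Emit:
send_rows(
  motion=[
    [[0.0098,0.0018,0],0],
    [[0.0098,0.0018,0],0],
    [[0.0098,0.0018,0],0],
    [[0.0098,0.0018,0],0],
    [[0,0,0],0],
  ],
)

```text
time: 11.88
ee_pos: [0.526, 0.2193, 0.1009]
tool_rot: [-0.29, 3.128, 0.0]
wrist_force: [-0.1, 0.6, -2.7]
finger_gap: 0.0132
grip_force: 61.1
```

Run:
```python
from h import *
s=vision.capture("scene");t=vision.capture("top")
st=sensors.state();print(st["ee_pos"],st["finger_gap"],st["wrist_force"])
cv2.imwrite("pics/c7.png",np.hstack([cv2.resize(s[140:270,370:470],None,fx=4,fy=4,interpolation=2),cv2.resize(t[170:300,160:255],None,fx=4,fy=4,interpolation=2)]))
```

```text
[0.52500693 0.21913198 0.10066777] 0.013415586861913428 [-0.10896397 -0.44167473 -1.41509417]
```

View pics/c7.png

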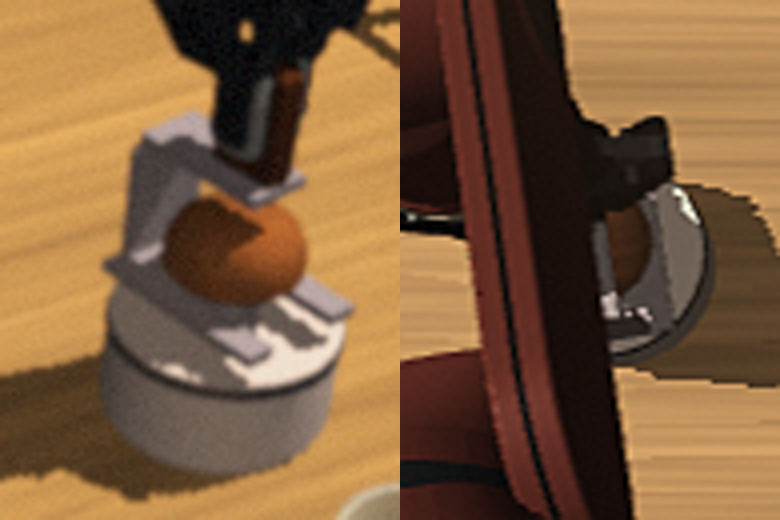

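The fork is under the cap, with prongs on either side at crop (250,345) and (335,305), and there is no side force. Pulling straight up.

Emit:
send_rows(
  motion=[
    [[0,0,0.002],0],
    [[0,0,0.002],0],
    [[0,0,0.002],0],
    [[0,0,0.002],0],
    [[0,0,0.002],0],
    [[0,0,0.002],0],
    [[0,0,0.002],0],
    [[0,0,0.002],0],
    [[0,0,0.002],0],
    [[0,0,0.002],0],
  ],
)

```text
time: 13.22
ee_pos: [0.5256, 0.2193, 0.1217]
tool_rot: [-0.29, 3.127, 0.0]
wrist_force: [0.4, 0.5, -1.6]
finger_gap: 0.0131
grip_force: 60.8
```

Emit:
send_rows(
  motion=[
    [[0,0,0.002],0],
    [[0,0,0.002],0],
    [[0,0,0.002],0],
    [[0,0,0.002],0],
    [[0,0,0.002],0],
    [[0,0,0.002],0],
    [[0,0,0.003],0],
    [[0,0,0.003],0],
    [[0,0,0.003],0],
    [[0,0,0.003],0],
    [[0,0,0.003],0],
    [[0,0,0.003],0],
    [[0,0,0.002],0],
    [[0,0,0],0],
  ],
)

```text
time: 14.98
ee_pos: [0.5253, 0.2192, 0.1531]
tool_rot: [-0.29, 3.128, 0.0]
wrist_force: [0.2, 0.7, -3.0]
finger_gap: 0.0133
grip_force: 60.8
```

Run:
```python
from h import *
s=vision.capture("scene");t=vision.capture("top")
st=sensors.state();print(st["ee_pos"],st["finger_gap"],st["wrist_force"],st["tool_rot"])
cv2.imwrite("pics/c8.png",cv2.resize(s[110:270,360:480],None,fx=3.7,fy=3.7,interpolation=2))
```

```text
[0.5251397  0.21918665 0.15283391] 0.013583179261697996 [ 0.10209142 -0.46262176 -2.78890001] [ 2.90251313e-01 -3.12805558e+00 -5.36201050e-07]
```

View pics/c8.png

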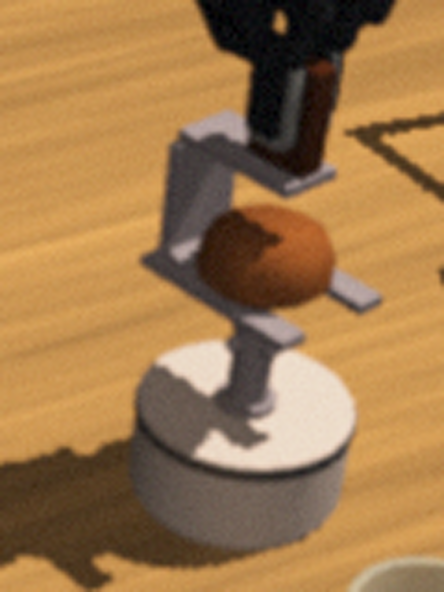

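The cap sits centred on the fork and the neck is bare below it. Raising 10 mm more, then carrying it gently to the mat.

Emit:
send_rows(
  motion=[
    [[0,0,0.003],0],
    [[0,0,0.004],0],
    [[0,0,0.003],0],
    [[0,0,0],0],
  ],
)

```text
time: 15.58
ee_pos: [0.5255, 0.2193, 0.1635]
tool_rot: [-0.29, 3.127, 0.0]
wrist_force: [-0.3, -0.9, -3.7]
finger_gap: 0.0133
grip_force: 60.8
```

Emit:
send_rows(
  motion=[
    [[0.0018,-0.0039,0],0],
    [[0.0036,-0.0077,0],0],
    [[0.0054,-0.0116,0],0],
    [[0.0072,-0.01545,0],0],
    [[0.0072,-0.01545,0],0],
    [[0.0072,-0.01545,0],0],
    [[0.0072,-0.01545,0],0],
    [[0.0072,-0.01545,0],0],
    [[0.0072,-0.01545,0],0],
    [[0.0072,-0.01545,0],0],
    [[0.0072,-0.01545,0],0],
    [[0.0072,-0.01545,0],0],
    [[0.0072,-0.01545,0],0],
    [[0.0072,-0.01545,0],0],
    [[0.0072,-0.01545,0],0],
    [[0.0072,-0.01545,0],0],
    [[0.0072,-0.01545,0],0],
    [[0.0054,-0.0116,0],0],
    [[0.0036,-0.0077,0],0],
    [[0.0018,-0.0039,0],0],
  ],
)

```text
time: 18.08
ee_pos: [0.6478, -0.0439, 0.1628]
tool_rot: [0.29, -3.128, -0.0]
wrist_force: [-0.0, -0.2, -3.1]
finger_gap: 0.0134
grip_force: 61.0
```

Emit:
send_rows(
  motion=[
    [[0,0,0],0],
    [[0,0,-0.004],0],
    [[0,0,-0.008],0],
    [[0,0,-0.01],0],
    [[0,0,-0.01],0],
    [[0,0,-0.01],0],
    [[0,0,-0.01],0],
    [[0,0,-0.01],0],
    [[0,0,-0.01],0],
    [[0,0,-0.01],0],
    [[0,0,-0.01],0],
    [[0,0,-0.008],0],
    [[0,0,-0.005],0],
    [[0,0,-0.003],0],
    [[0,0,0],0],
  ],
)

```text
time: 19.95
ee_pos: [0.6476, -0.0435, 0.0548]
tool_rot: [0.29, -3.128, -0.0]
wrist_force: [0.0, -0.1, -2.3]
finger_gap: 0.0133
grip_force: 60.9
```

Run:
```python
from h import *
s=vision.capture("scene");cv2.imwrite("pics/s9.png",s)
st=sensors.state();print(st["ee_pos"],st["finger_gap"],st["wrist_force"],st["time"])
h=cv2.cvtColor(s,cv2.COLOR_BGR2HSV)
m=cv2.inRange(h,(0,90,20),(13,255,190));m[:200]=0
n,l,S,c=cv2.connectedComponentsWithStats(m)
for i in range(1,n):
    if S[i,4]>100: print(S[i],c[i].round(1))
print("cap exp",proj("scene",[[st["ee_pos"][0],st["ee_pos"][1],.03]]),"mat c",proj("scene",[[.647,-.0434,.004]]))
```

```text
[ 0.6477717  -0.04351896  0.05510684] 0.013161978042715919 [-0.08178123 -0.36826435 -2.70883623] 20.0
[ 142  257   43   35 1129] [162.9 274.2]
[279 259  35  36 226] [299.3 275.2]
[316 270  17  39 335] [324.4 290.2]
[298 307  42  43 927] [316.3 328.4]
[  14  415   82   65 3984] [ 55.2 447.6]
[ 72 436  37  44 637] [ 95.1 467.1]
cap exp [[319.53469071 324.82918635]] mat c [[319.41163737 336.79132218]]
```

The cap is still on the fork: seen at (316,328), expected about (319,325). About 11 mm left to go, so I'll lower gently and feel for contact.

Emit:
send_rows(
  motion=[
    [[0,0,-0.003],0],
    [[0,0,-0.003],0],
    [[0,0,-0.002],0],
    [[0,0,-0.001],0],
    [[0,0,0],0],
  ],
)

```text
time: 20.62
ee_pos: [0.6475, -0.0435, 0.0458]
tool_rot: [0.29, -3.128, -0.0]
wrist_force: [-0.3, -0.7, -2.6]
finger_gap: 0.0132
grip_force: 60.9
```

Emit:
send_rows(
  motion=[
    [[0,0,-0.001],0],
    [[0,0,0],0],
  ],
)

```text
time: 20.88
ee_pos: [0.6476, -0.0435, 0.0449]
tool_rot: [0.29, -3.128, -0.0]
wrist_force: [-1.3, 0.3, -2.7]
finger_gap: 0.0134
grip_force: 60.9
```

Emit:
send_rows(
  motion=[
    [[0,0,-0.001],0],
    [[0,0,0],0],
  ],
)

```text
time: 21.12
ee_pos: [0.6476, -0.0435, 0.0439]
tool_rot: [-0.29, 3.128, -0.0]
wrist_force: [-0.6, 0.2, -2.0]
finger_gap: 0.0133
grip_force: 61.1
```

Emit:
send_rows(
  motion=[
    [[0,0,-0.0005],0],
    [[0,0,0],0],
    [[0,0,0],0],
  ],
)

```text
time: 21.5
ee_pos: [0.6477, -0.0435, 0.0438]
tool_rot: [-0.29, 3.128, -0.0]
wrist_force: [-1.4, 1.0, 1.7]
finger_gap: 0.0136
grip_force: 61.5
```

Emit:
send_rows(
  motion=[
    [[0,0,-0.0005],0],
    [[0,0,0],0],
    [[0,0,0],0],
  ],
)

```text
time: 21.88
ee_pos: [0.6478, -0.0434, 0.0438]
tool_rot: [-0.29, 3.128, -0.0]
wrist_force: [-3.3, 0.9, 5.2]
finger_gap: 0.0135
grip_force: 62.3
```

Contact is at the predicted height, with +5 N. Releasing and rising straight up.

Emit:
send_rows(
  motion=[
    [[0,0,0],0],
    [[0,0,0],0],
    [[0,0,0],0],
    [[0,0,0],0],
    [[0,0,0],0],
  ],
  grip=0.4,
)

```text
time: 22.5
ee_pos: [0.6476, -0.0435, 0.0428]
tool_rot: [0.29, -3.128, -0.0]
wrist_force: [-0.1, 1.0, -1.3]
finger_gap: 0.051
grip_force: 0.0
```

Emit:
send_rows(
  motion=[
    [[0,0,0.005],0],
    [[0,0,0.01],0],
    [[0,0,0.015],0],
    [[0,0,0.02],0],
    [[0,0,0.02],0],
    [[0,0,0.02],0],
    [[0,0,0.02],0],
    [[0,0,0.02],0],
    [[0,0,0.02],0],
    [[-0.03,0,0.01],0],
    [[-0.04,0,0],0],
    [[-0.04,0,0],0],
    [[-0.04,0,0],0],
    [[-0.04,0,0],0],
    [[-0.03,0,0],0],
    [[0,0,0],0],
    [[0,0,0],0],
  ],
)

```text
time: 24.62
ee_pos: [0.4284, -0.0437, 0.2037]
tool_rot: [-0.29, 3.127, -0.001]
wrist_force: [0.6, -0.5, 0.5]
finger_gap: 0.0512
grip_force: 0.0
```

Run:
```python
from h import *
s=vision.capture("scene");t=vision.capture("top")
st=sensors.state();print(st["ee_pos"],st["finger_gap"],st["wrist_force"],st["time"])
for nm,im,off in(("scene",s,(200,220,420,420)),("top",t,(280,120,400,240))):
    x0,y0,x1,y1=off;h=cv2.cvtColor(im[y0:y1,x0:x1],cv2.COLOR_BGR2HSV)
    for k,lo,hi in(("wood",(0,90,20),(10,255,190)),("grey",(0,0,60),(180,45,255))):
        n,l,S,c=cv2.connectedComponentsWithStats(cv2.inRange(h,lo,hi))
        for i in range(1,n):
            if S[i,4]>60: print(nm,k,S[i,:2]+[x0,y0],S[i,2:],(c[i]+[x0,y0]).round(1))
    P=[.6477,-.0435]
    print(nm,"exp grip",proj(nm,[[*P,.092]]),"griptop",proj(nm,[[*P,.117]]),"cap",proj(nm,[[*P,.022]]))
```

```text
[ 0.42839597 -0.04360284  0.2032575 ] 0.051406249557471834 [ 0.61386861  0.05763288 -0.37748075] 24.725
scene wood [312 274] [18 17 89] [320.2 282.3]
scene grey [293 286] [ 16  16 156] [302.  293.7]
scene grey [340 333] [13 14 84] [345.3 340.3]
scene grey [309 351] [16 12 77] [316.9 356.6]
scene exp grip [[319.42701654 293.04688344]] griptop [[319.38440917 279.25175815]] cap [[319.53629606 328.64965306]]
top wood [340 156] [  9  18 104] [343.6 163.7]
top wood [300 177] [ 100   63 4473] [350.7 214.9]
top grey [335 164] [ 20  25 158] [343.3 179.2]
top exp grip [[344.62263683 167.08458673]] griptop [[345.25331265 163.20658607]] cap [[343.00389913 177.03836994]]
```

Run:
```python
from h import *
s=vision.capture("scene");print(sensors.state()["time"])
m=cv2.inRange(cv2.cvtColor(s,cv2.COLOR_BGR2HSV),(0,90,20),(13,255,190));m[:180]=0;m[400:]=0
n,l,S,c=cv2.connectedComponentsWithStats(m)
for i in range(1,n):
    if S[i,4]>60: print(S[i],c[i].round(1))
```

```text
24.775
[ 142  256   44   36 1193] [163.5 273.7]
[309 273  22  42 528] [320.2 293. ]
[ 297  313   48   47 1121] [319.5 332.1]
```

```bash
python3 -c "
from station import ticket
print(ticket.hand_in())"
```

```text
the job is handed in; nothing more can be done
None
```

The round pot's cap is off, and the puller stands upright and released in the middle of the cork mat with the cap on its fork; the square pot's cap is untouched, and I handed the job in at about 25 s.

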